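Put the jar, bottles and cast into their fitted holders

TASK

Tidy the bench for the next model job: put the low blue-lidded jar, the larger brown bottle, the smaller yellow bottle and the plaster cast each into the grey holder made for it - the jar and bottles upright, each in the round cup of its own size, the cast lying flat in its outlined tray with its narrow front at the tray's narrow side. Set each one down gently so that it sits fully on its holder's floor, let go of everything, and leave the small carton and the tape roll alone.

Things in the scene. Friction and masses are not known exactly. Their poses are not given: they have to be found in the camera images.
- jar_mid (a point): low round white jar with a blue screw lid, 53 mm across and 42 mm high, about 0.09 kg, standing upright. Point: its centre, half-way up (21 mm above its underside); z up along its axis. Sides are straight and can be gripped at any height and from any direction
- bottle_big_mid (a point): the larger round bottle, brown with a narrower black cap, 43 mm across and 92 mm high (straight body to about 65 mm, shoulder and cap above), about 0.1 kg, standing upright. Point: its centre, half-way up (46 mm above its underside); z up along its axis; grip the body from any direction
- bottle_small_mid (a point): the smaller round bottle, yellow with a narrower red cap, 29 mm across and 62 mm high (straight body to about 42 mm, shoulder and cap above), about 0.03 kg, standing upright. Point: its centre, half-way up (31 mm above its underside); z up along its axis; grip the body from any direction
- cast_mid (a point): white plaster cast of a tooth arch, base down, 0.085 kg. Base 16 mm high (teeth to 29 mm), 52 mm front to heel, 68 mm wide. Point: centre of the base, 8 mm above its underside. x runs to the wide straight heel (flat face at x = +26 mm); the front narrows to a 20 mm wide flat face at x = -26 mm. Grip the base low, front to heel (closing along x, 52 mm)
- cup_wide: fixed round grey cup holder for the jar (53 mm): floor 3 mm thick, rim 10 mm above the counter, bore 61 mm across at the floor, 67 mm at the mouth; outside 75 mm across. Origin: on its axis, on the counter (z = 0); z up. Fingers must stay above its rim when setting down, so grip the thing with the fingertips at least 12 mm above its underside
- cup_medium: fixed round grey cup holder for the larger bottle (43 mm): floor 3 mm thick, rim 10 mm above the counter, bore 51 mm across at the floor, 57 mm at the mouth; outside 65 mm across. Origin: on its axis, on the counter (z = 0); z up. Fingers must stay above its rim when setting down, so grip the thing with the fingertips at least 12 mm above its underside
- cup_narrow: fixed round grey cup holder for the smaller bottle (29 mm): floor 3 mm thick, rim 10 mm above the counter, bore 37 mm across at the floor, 43 mm at the mouth; outside 51 mm across. Origin: on its axis, on the counter (z = 0); z up. Fingers must stay above its rim when setting down, so grip the thing with the fingertips at least 12 mm above its underside
- cast_tray: fixed grey tray, plate 82 x 96 mm, 3 mm thick; wall pieces 10 mm above the counter follow the cast's outline with 5 mm to spare. Origin: on the counter (z = 0) at the centre of the cast's place; x runs to the heel side (straight walls), -x to the narrow front. The cast's x goes along the tray's x; reversed it will not seat. Gaps over 30 mm wide at mid-front and mid-heel for fingers
- bur_box: bystander: small white and green carton, 36 x 48 x 22 mm; origin at the centre of its underside. To be left alone
- tape_roll: bystander: roll of cream tape lying flat, 52 mm across, 18 mm high; origin at the centre of its underside. To be left alone
Not all that is in view belongs to the job. What is shaped like the part that bears jar_mid but green or red is not meant.

How it is judged:
By the outcome, as a careful person would: the job done as asked, in the order asked, and still so for the second after the job is handed in, with the robot touching nothing.
It also fails if it takes over 115 s, if anything falls off the work surface, if the arm or the gripper's body presses on something with over 40 N, if the wrist force passes 120 N, or if a joint passes its speed limit or range.

ROBOT

A 6-joint arm with a two-finger parallel gripper is mounted at the origin on a cart in front of the work surface, level with it; the furniture and walls round the work are solid. World frame = base frame: x ahead of the robot, y to its left, z up, the work surface at z = 0. Lengths are in m, angles in rad, forces in N, time in s.
With the tool pointing down it reaches from about 0.3 to 0.85 m from the base axis. Payload 4.2 kg.
Tool frame: the origin (TCP) lies midway between the tips of the shut fingers; the grasp point (between the pads) lies 19 mm behind it; z points along the fingers, y is the line along which they close (so a half turn about z gives the same grasp; the last joint's range is limited). The gripper opens to 91 mm and grips with 3 to 60 N. Pads are 32 mm wide; open, the fingers measure 118 mm over their backs; the gripper's body (76 mm by 178 mm) begins 60 mm behind the grasp point.
Start: joints at [-1.275, 0.32, 1.565, -0, 1.257, -0.02], TCP at [0.179, -0.547, 0.214] pointing down, gripper open.
Joint ranges: [-3.11, 3.11], [-0.84, 2.01], [0.21, 2.61], [-1.34, 4.49], [0.05, 2.63], [-2.56, 2.56]. Speed limits (rad/s): [2.57, 2.57, 3.14, 3.14, 3.14, 3.14].

INTERFACE

Orientations are given as a unit quaternion [x, y, z, w].
In Python, from cell import robot gives the robot as it stands.
- The arm moves only by the tool move_arm, never from a script. Its arguments are lists of equal length, an entry for each row: "twist": the turn, a rotation vector about the tool's x, y, z in rad, a list of three; "travel": the shift along the tool's x, y, z in m, a list of three; "claw": the opening, from 0 (shut) to 1 (fully open). In form: {"twist": [[ax, ay, az], ...], "travel": [[dx, dy, dz], ...], "claw": [claw, ...]}. A call has 1 to 20 rows; each row is the pose to reach, as a shift and turn from the pose commanded when the call began, along the tool's axes at that moment; what a row does not reach only later rows make up. A row lasts 1/8 s, in which the tool goes at most 62.5 mm and 10.7 degrees, less where a joint would pass 70% of its speed; a pose out of reach is approached as far as the arm can. A call with a gripper value outside its range is refused whole. The fingers move at their own pace and stop on an object; the grip force is fixed at half the most. Time passes only in rows, so rows that repeat a pose let the fingers close. It gives the time, the measured TCP pose, the force, the opening and the grip force at its end, in the units of the state.
- robot.get_state(): the state, without advancing time (a new reading comes with each control period).
- robot.capture(name): name is "scene" or "top" or "wrist"; returns a dict with "image" (400x640x3 uint8, red, green, blue), "depth" (400x640 float32, m along the optical axis (not along the pixel's ray), 0 where there is no reading), "mtx" (3x3 intrinsics, pixels), "R" (3x3) and "t" (3): a world point X has camera coordinates R X + t. Camera axes: x right, y down, z forward; pixel columns grow to the right and rows downward; lengths in m; the calibration is good to about 2 mm. A picture is of the moment at which its call begins.
- robot.finish_job(): hands the job in; it is judged then, once.
Trained networks look in a picture, given as the dict that the camera call returned (one of the last four; its "shot" number tells which), for a name from the list of things; names that differ only in an ending like _2 or _b are one class to them, and where a whole thing is asked for, a point or a joint stands for the part that bears it (a point fixed in the world has none). Each returns a list of dicts, best first, with "p" (0 to 1); they miss things now and then, are a little off and sometimes report something else, mostly with a low value. They report only what shows in the picture. A call takes as long as a camera call. They do not tell look-alikes from the thing itself.
- robot.recognise(name, picture): "at" ([x, y, z] in m, in world coordinates, good to about 4 mm: the middle of the surface that is visible of it).
- robot.mark_of(name, picture): "at" ([x, y, z] in m, in world coordinates, good to about 4 mm: a listed point, or the origin of a listed thing).
The state is a dict: "t": time; "joint_pos": joint angles; "qvel": joint speeds; "joint_efforts": joint torques, N m; "eef_pos": TCP position; "ee_rot": TCP orientation; "wrist_force": force on the tool from outside, world axes, zero at the start; "wrist_torque": the same for the moment, N m; "opening": finger opening in m; "finger_force": force on a finger pad.
Only numpy, scipy, OpenCV 4.12 (cv2) and the standard library are available. Lean on these libraries where they do the work, as an engineer would, in place of code of your own. Each camera call takes 0.05 s, during which the arm holds its last target. There are 200 camera calls.

## Working session

There is one attempt and no reset: what is moved stays moved. The work goes in short steps, Python scripts to look and compute and a tool call to move; the robot and the scene stay as the last step left them, time stands still between calls to the robot, and variables do not carry over. Pictures are saved under pics/ and viewed, at most 14 in all, crops included, and the job is handed in when it is done.

Besides the shell and the picture viewer there is one more tool, called after "Emit:" by a JSON object that holds its "api" and its "payload". move_arm: Moves the arm, as the interface text tells. Its arguments: {"type":"object","properties":{"twist":{"type":"array","items":{"type":"array","items":{"type":"number"}}},"travel":{"type":"array","items":{"type":"array","items":{"type":"number"}}},"claw":{"type":"array","items":{"type":"number"}}},"required":["twist","travel","claw"]}

```bash
mkdir -p pics; ls
cat > h.py <<'E'
import numpy as np, cv2
from cell import robot
N=["jar_mid","bottle_big_mid","bottle_small_mid","cast_mid","cup_wide","cup_medium","cup_narrow","cast_tray","bur_box","tape_roll"]
def save(p,n): cv2.imwrite(f"pics/{n}.png",cv2.cvtColor(p["image"],cv2.COLOR_RGB2BGR))
def px(p,X):
    c=p["R"]@np.array(X)+p["t"]; u=p["mtx"]@c; return (u[:2]/u[2]).round().astype(int)
def world(p,mask=None):
    v,u=np.mgrid[0:400,0:640]; d=p["depth"]; K=p["mtx"]
    c=np.stack([(u-K[0,2])/K[0,0]*d,(v-K[1,2])/K[1,1]*d,d],-1)
    return (c-p["t"])@p["R"]
E
python3 - <<'E'
from h import *
for n in ["top","scene"]:
    p=robot.capture(n); save(p,n)
    for k in N:
        for r in robot.mark_of(k,p)[:4]: print(n,k,np.round(r["at"],3),round(r["p"],2),px(p,r["at"]))
print(robot.get_state())
E
```

```text
pics
top jar_mid [0.661 0.226 0.021] 0.87 [222 169]
top jar_mid [0.436 0.078 0.041] 0.75 [273 244]
top jar_mid [0.571 0.153 0.024] 0.74 [247 199]
top jar_mid [0.574 0.244 0.021] 0.66 [216 199]
top bottle_big_mid [0.438 0.08  0.044] 0.76 [272 243]
top bottle_small_mid [0.579 0.361 0.029] 0.55 [175 198]
top cast_mid [ 0.458 -0.039  0.012] 0.83 [313 235]
top cup_wide [0.44 0.35 0.  ] 0.83 [182 245]
top cup_medium [ 0.46  -0.333 -0.004] 0.77 [411 232]
top cup_narrow [0.438 0.213 0.   ] 0.51 [228 245]
top cast_tray [ 0.438 -0.2   -0.004] 0.57 [367 241]
top bur_box [ 0.682  0.337 -0.003] 0.53 [186 164]
top tape_roll [ 0.575 -0.414 -0.003] 0.55 [435 193]
top tape_roll [ 0.686  0.335 -0.002] 0.47 [187 163]
scene jar_mid [0.569 0.241 0.021] 0.92 [249 261]
scene jar_mid [0.577 0.152 0.019] 0.85 [271 244]
scene jar_mid [0.662 0.223 0.022] 0.59 [227 246]
scene bottle_big_mid [0.441 0.081 0.049] 0.97 [331 238]
scene bottle_small_mid [0.579 0.362 0.033] 0.72 [206 282]
scene cast_mid [ 0.458 -0.042  0.008] 0.49 [349 230]
scene cup_wide [0.442 0.357 0.001] 0.64 [257 317]
scene cup_medium [ 0.461 -0.
[... 419 characters left out ...]
array([-1.27501452e+00,  3.19592373e-01,  1.56452122e+00, -1.59711113e-06,
        1.25737985e+00, -1.99791184e-02]), 'qvel': array([ 3.54654711e-04,  5.26768098e-05,  1.34319137e-05, -1.37424453e-03,
        1.19816150e-03, -7.54506093e-04]), 'joint_efforts': array([ 1.08430417e-03, -4.12356877e+01, -2.32232934e+01,  7.29878317e-02,
        3.76960274e-02,  1.34741344e-05]), 'eef_pos': array([ 0.17857548, -0.54657956,  0.21397207]), 'ee_rot': array([9.87562707e-01, 1.57225628e-01, 6.06631842e-06, 4.92373410e-05]), 'wrist_force': array([ 0.02483387, -0.04923092, -0.50887887]), 'wrist_torque': array([ 0.03894942,  0.02682823, -0.03448671]), 'finger_force': 0.0, 'opening': 0.09142636657480671}
```

View pics/top.png

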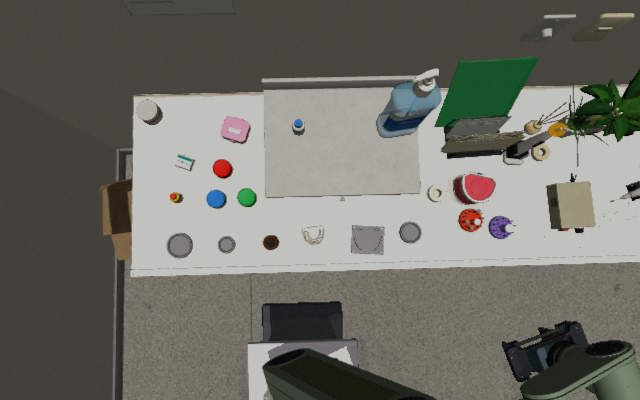

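View pics/scene.png

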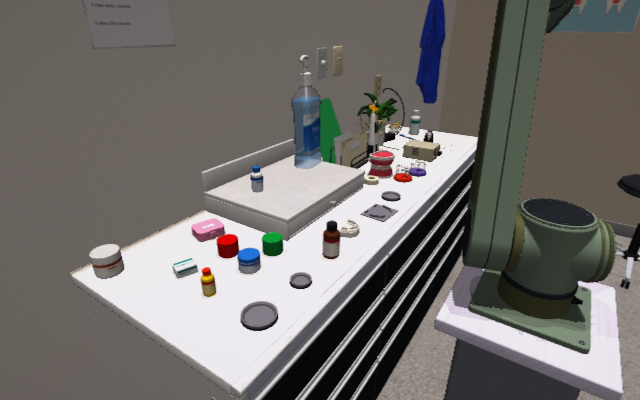

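Run:
```python
from h import *
p=robot.capture("top")
c=cv2.cvtColor(p["image"][150:265,150:450],cv2.COLOR_RGB2BGR)
cv2.imwrite("pics/crop1.png",cv2.resize(c,None,fx=2.66,fy=2.66,interpolation=cv2.INTER_CUBIC))
W=world(p)
for k,x,y,r,z0,z1 in [("jar",.57,.242,.045,.03,.06),("big",.439,.08,.04,.04,.11),("small",.579,.361,.035,.02,.08),("cast",.458,-.04,.06,.01,.04),("wide",.441,.354,.05,.006,.02),("med",.46,-.333,.05,.006,.02),("nar",.438,.213,.04,.006,.02),("tray",.439,-.2,.07,.006,.02)]:
    m=(np.hypot(W[...,0]-x,W[...,1]-y)<r)&(W[...,2]>z0)&(W[...,2]<z1)
    P=W[m]; 
    if len(P)<5: print(k,len(P)); continue
    (a,b),R=cv2.minEnclosingCircle(P[:,:2].astype(np.float32)); print(k,len(P),P[:,:2].mean(0).round(3),"circ",round(a,3),round(b,3),round(R,3),P[:,2].max().round(3))
```

```text
jar 269 [0.572 0.241] circ 0.573 0.242 0.027 0.048
big 185 [0.442 0.082] circ 0.442 0.084 0.021 0.099
small 99 [0.579 0.355] circ 0.58 0.358 0.015 0.07
cast 319 [ 0.461 -0.041] circ 0.466 -0.04 0.034 0.036
wide 224 [0.44  0.357] circ 0.441 0.358 0.045 0.016
med 172 [ 0.46  -0.331] circ 0.462 -0.336 0.047 0.016
nar 122 [0.439 0.217] circ 0.439 0.212 0.038 0.016
tray 236 [ 0.441 -0.2  ] circ 0.441 -0.201 0.068 0.015
```

View pics/crop1.png

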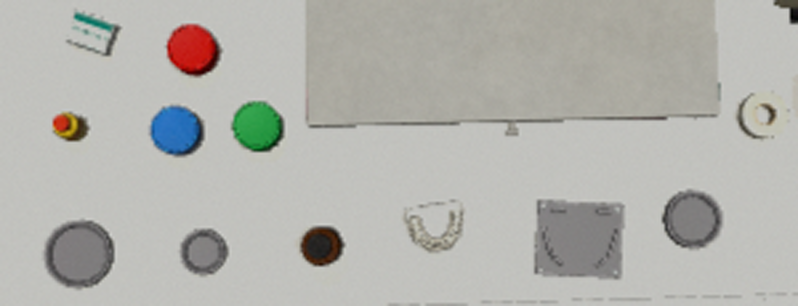

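The blue jar is the one meant: red sits at (222,169), green at (247,199) and blue at (216,199). The text says a blue lid, and the crop shows the blue one beside the yellow bottle. The cast's front faces the robot, and the tray's straight walls are on the far side (+x).

```bash
cat >> h.py <<'E'
from scipy.spatial.transform import Rotation as Ro
def plan(*wps):
    "world waypoints (x,y,z,tool-x yaw deg) -> travel, twist from the present pose"
    s=robot.get_state(); q=Ro.from_quat(s["ee_rot"]); A=q.as_matrix()
    print("now",s["t"],s["eef_pos"].round(4),"yaw",np.degrees(np.arctan2(A[1,0],A[0,0])).round(1),"z",A[:,2].round(3))
    for x,y,z,a in wps:
        a=np.radians(a); T=np.array([[np.cos(a),np.sin(a),0],[np.sin(a),-np.cos(a),0],[0,0,-1]])
        print((A.T@(np.array([x,y,z])-s["eef_pos"])).round(4),(q.inv()*Ro.from_matrix(T)).as_rotvec().round(3))
E
python3 - <<'E'
from h import *
plan((.572,.242,.22,135))
E
```

```text
now 1.15 [ 0.1786 -0.5466  0.214 ] yaw 18.1 z [ 0. -0. -1.]
[ 0.6189 -0.6274 -0.0061] [ 0.    0.   -2.04]
```

Emit:
{"api": "move_arm", "payload": {"travel": [[0.619,-0.627,-0.006],[0.619,-0.627,-0.006],[0.619,-0.627,-0.006],[0.619,-0.627,-0.006],[0.619,-0.627,-0.006],[0.619,-0.627,-0.006],[0.619,-0.627,-0.006],[0.619,-0.627,-0.006],[0.619,-0.627,-0.006],[0.619,-0.627,-0.006],[0.619,-0.627,-0.006],[0.619,-0.627,-0.006],[0.619,-0.627,-0.006],[0.619,-0.627,-0.006],[0.619,-0.627,-0.006],[0.619,-0.627,-0.006],[0.619,-0.627,-0.006],[0.619,-0.627,-0.006]], "twist": [[0,0,-2.04],[0,0,-2.04],[0,0,-2.04],[0,0,-2.04],[0,0,-2.04],[0,0,-2.04],[0,0,-2.04],[0,0,-2.04],[0,0,-2.04],[0,0,-2.04],[0,0,-2.04],[0,0,-2.04],[0,0,-2.04],[0,0,-2.04],[0,0,-2.04],[0,0,-2.04],[0,0,-2.04],[0,0,-2.04]], "claw": [1,1,1,1,1,1,1,1,1,1,1,1,1,1,1,1,1,1]}}

```text
t: 3.4
eef_pos: [0.5719, 0.2403, 0.2205]
ee_rot: [0.384, 0.924, 0.0, 0.0]
wrist_force: [0.4, 0.3, -0.7]
opening: 0.091
finger_force: 0.0
```

Run:
```python
from h import *
p=robot.capture("wrist"); save(p,"w1")
for k in N[:7]:
    for r in robot.mark_of(k,p)[:3]: print(k,np.round(r["at"],3),round(r["p"],2),px(p,r["at"]))
plan((.572,.242,.015,135)); print(robot.get_state()["joint_pos"])
```

```text
jar_mid [0.574 0.148 0.021] 0.71 [263 230]
jar_mid [0.66  0.222 0.022] 0.62 [362 236]
jar_mid [0.571 0.244 0.02 ] 0.56 [320 170]
bottle_big_mid [0.433 0.087 0.048] 0.69 [116 189]
bottle_small_mid [0.58  0.361 0.035] 0.61 [411  96]
cast_mid [ 0.458 -0.042  0.01 ] 0.72 [ 89 266]
cup_narrow [0.437 0.218 0.001] 0.91 [214  96]
now 3.8 [0.5722 0.2415 0.22  ] yaw 135.0 z [ 0. -0. -1.]
[5.00e-04 2.00e-04 2.05e-01] [-0.     0.    -0.001]
[ 3.80942549e-01  3.89479545e-01  1.44285654e+00 -8.75738204e-05
  1.30925911e+00 -4.03875215e-01]
```

View pics/w1.png

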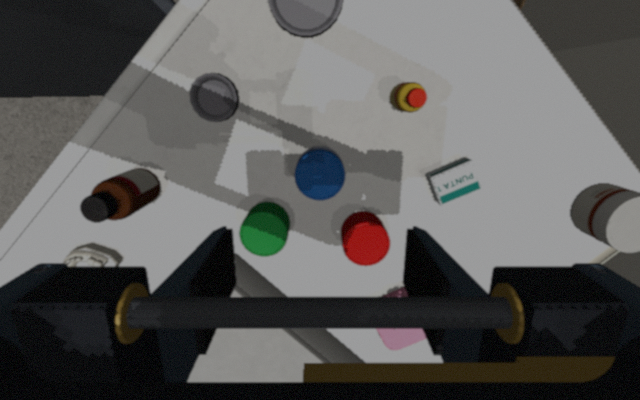

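```bash
cat >> h.py <<'E'
def fit(p,x,y,r,z0,z1):
    W=world(p); m=(np.hypot(W[...,0]-x,W[...,1]-y)<r)&(W[...,2]>z0)&(W[...,2]<z1)
    P=W[m]
    if len(P)<8: return len(P)
    h=cv2.convexHull(P[:,:2].astype(np.float32))[:,0]
    A=np.c_[2*h,np.ones(len(h))]; s=np.linalg.lstsq(A,(h**2).sum(1),rcond=None)[0]
    return len(P),s[:2].round(4),"r",np.sqrt(s[2]+s[:2]@s[:2]).round(4),"z",np.percentile(P[:,2],[5,50,95]).round(4)
E
python3 - <<'E'
from h import *
p=robot.capture("wrist")
print("jar",fit(p,.572,.242,.04,.03,.06))
print("small",fit(p,.579,.36,.03,.02,.08)); print("nar",fit(p,.438,.215,.035,.006,.02)); print("wide",fit(p,.441,.356,.05,.006,.02))
E
```

```text
jar (2047, array([0.5719, 0.2421]), 'r', np.float64(0.0261), 'z', array([0.0399, 0.0415, 0.0427]))
small (832, array([0.5794, 0.3588]), 'r', np.float64(0.014), 'z', array([0.0276, 0.0472, 0.0627]))
nar (809, array([0.4385, 0.2175]), 'r', np.float64(0.0247), 'z', array([0.0067, 0.0096, 0.0111]))
wide (645, array([0.4418, 0.3527]), 'r', np.float64(0.0346), 'z', array([0.0069, 0.0096, 0.0112]))
```

Emit:
{"api": "move_arm", "payload": {"travel": [[0,0,0.06],[0,0,0.12],[0,0,0.16],[0,0,0.19],[0,0,0.204],[0,0,0.204],[0,0,0.204],[0,0,0.204],[0,0,0.204],[0,0,0.204],[0,0,0.204],[0,0,0.204],[0,0,0.204],[0,0,0.19],[0,0,0.15],[0,0,0.1],[0,0,0.1]], "twist": [[0,0,0],[0,0,0],[0,0,0],[0,0,0],[0,0,0],[0,0,0],[0,0,0],[0,0,0],[0,0,0],[0,0,0],[0,0,0],[0,0,0],[0,0,0],[0,0,0],[0,0,0],[0,0,0],[0,0,0]], "claw": [1,1,1,1,1,1,0.3,0.3,0.3,0.3,0.3,0.3,0.3,0.3,0.3,0.3,0.3]}}

```text
t: 5.98
eef_pos: [0.5751, 0.2428, 0.125]
ee_rot: [0.383, 0.924, 0.004, 0.004]
wrist_force: [0.4, -0.2, -1.4]
opening: 0.0521
finger_force: 30.0
```

Run:
```python
from h import *
p=robot.capture("wrist"); 
print("wide",fit(p,.441,.354,.05,.006,.02))
plan((.441,.354,.12,135));
```

```text
wide (481, array([0.4456, 0.3491]), 'r', np.float64(0.0294), 'z', array([0.0071, 0.0098, 0.0113]))
now 6.025 [0.5733 0.2421 0.1223] yaw 135.0 z [ 0.004  0.002 -1.   ]
[ 0.1727 -0.0145  0.0019] [ 0.004  0.002 -0.   ]
```

Emit:
{"api": "move_arm", "payload": {"travel": [[0.04,-0.007,-0.04],[0.08,-0.007,-0.08],[0.08,-0.007,-0.1],[0.08,-0.007,-0.1],[0.08,-0.007,-0.1]], "twist": [[0,0,0],[0,0,0],[0,0,0],[0,0,0],[0,0,0]], "claw": [0.3,0.3,0.3,0.3,0.3]}}

```text
t: 6.65
eef_pos: [0.51, 0.2925, 0.2177]
ee_rot: [0.383, 0.924, -0.002, -0.001]
wrist_force: [0.1, 0.3, -0.3]
opening: 0.0518
finger_force: 30.0
```

Run:
```python
from h import *
p=robot.capture("wrist"); save(p,"w2")
print("wide",fit(p,.441,.354,.05,.006,.02))
for r in robot.mark_of("cup_wide",p)[:2]: print(np.round(r["at"],4),r["p"])
plan((.441,.354,.05,135));
```

```text
wide (1336, array([0.4401, 0.3546]), 'r', np.float64(0.0366), 'z', array([0.0065, 0.0095, 0.0113]))
[ 0.4371  0.3532 -0.0043] 0.95
[ 0.4388  0.2165 -0.0022] 0.7
now 6.75 [0.5102 0.2925 0.2178] yaw 134.9 z [-0.003 -0.002 -1.   ]
[ 0.0923 -0.0049  0.1679] [-0.004 -0.001 -0.001]
```

View pics/w2.png

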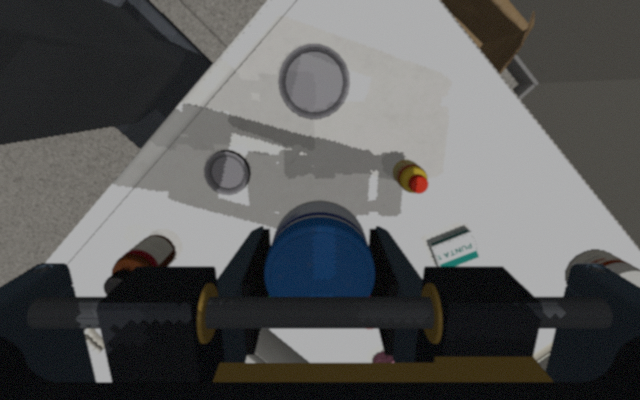

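Emit:
{"api": "move_arm", "payload": {"travel": [[0.05,-0.003,0.0],[0.0936,-0.0058,0.04],[0.0936,-0.0058,0.1],[0.0936,-0.0058,0.15],[0.0936,-0.0058,0.176],[0.0936,-0.0058,0.184],[0.0936,-0.0058,0.188],[0.0936,-0.0058,0.191],[0.0936,-0.0058,0.194],[0.0936,-0.0058,0.196],[0.0936,-0.0058,0.196],[0.0936,-0.0058,0.196]], "twist": [[0,0,0],[0,0,0],[0,0,0],[0,0,0],[0,0,0],[0,0,0],[0,0,0],[0,0,0],[0,0,0],[0,0,0],[0,0,0],[0,0,0]], "claw": [0.3,0.3,0.3,0.3,0.3,0.3,0.3,0.3,0.3,0.3,0.3,0.3]}}

```text
t: 8.25
eef_pos: [0.4406, 0.3555, 0.0241]
ee_rot: [0.383, 0.924, 0.0, 0.0]
wrist_force: [0.5, -0.3, -0.6]
opening: 0.052
finger_force: 30.0
```

Emit:
{"api": "move_arm", "payload": {"travel": [[0,0,0.001],[0,0,0.002],[0,0,0.003]], "twist": [[0,0,0],[0,0,0],[0,0,0]], "claw": [0.3,0.3,0.3]}}

```text
t: 8.62
eef_pos: [0.4405, 0.3554, 0.0208]
ee_rot: [0.383, 0.924, -0.0, 0.0]
wrist_force: [0.3, 0.1, -0.8]
opening: 0.052
finger_force: 30.0
```

Emit:
{"api": "move_arm", "payload": {"travel": [[0,0,0.001],[0,0,0.0015],[0,0,0.0015]], "twist": [[0,0,0],[0,0,0],[0,0,0]], "claw": [0.3,0.3,0.3]}}

```text
t: 9.0
eef_pos: [0.4405, 0.3554, 0.0194]
ee_rot: [0.383, 0.924, -0.0, 0.0]
wrist_force: [0.5, -0.3, -0.9]
opening: 0.0521
finger_force: 30.0
```

Emit:
{"api": "move_arm", "payload": {"travel": [[0,0,0.0007],[0,0,0.0014],[0,0,0.0014]], "twist": [[0,0,0],[0,0,0],[0,0,0]], "claw": [0.3,0.3,0.3]}}

```text
t: 9.38
eef_pos: [0.4406, 0.3555, 0.0193]
ee_rot: [0.383, 0.924, 0.0, 0.0]
wrist_force: [-1.7, -1.9, 8.2]
opening: 0.052
finger_force: 30.0
```

Emit:
{"api": "move_arm", "payload": {"travel": [[0,0,-0.0014],[0,0,-0.0014],[0,0,-0.0014],[0,0,-0.0014],[0,0,-0.02],[0,0,-0.07],[0,0,-0.13],[0,0,-0.19],[0,0,-0.19],[0,0,-0.19]], "twist": [[0,0,0],[0,0,0],[0,0,0],[0,0,0],[0,0,0],[0,0,0],[0,0,0],[0,0,0],[0,0,0],[0,0,0]], "claw": [0.62,0.7,0.8,0.8,0.8,1,1,1,1,1]}}

```text
t: 10.62
eef_pos: [0.44, 0.355, 0.2073]
ee_rot: [0.383, 0.924, -0.001, -0.0]
wrist_force: [-0.8, -0.3, -0.3]
opening: 0.0914
finger_force: 0.0
```

Run:
```python
from h import *
p=robot.capture("wrist")
print("jar in cup",fit(p,.4405,.355,.03,.03,.06),"cup",fit(p,.4405,.355,.05,.006,.02))
plan((.41,-.15,.28,30));
```

```text
jar in cup (2238, array([0.4408, 0.3565]), 'r', np.float64(0.0262), 'z', array([0.043 , 0.0444, 0.0457])) cup (887, array([0.4402, 0.3546]), 'r', np.float64(0.0366), 'z', array([0.0071, 0.0098, 0.0124]))
now 10.675 [0.4396 0.3548 0.2064] yaw 135.0 z [-0.002 -0.002 -1.   ]
[-0.3361 -0.378  -0.0725] [-0.003  0.003  1.832]
```

Emit:
{"api": "move_arm", "payload": {"travel": [[-0.336,-0.378,-0.073],[-0.336,-0.378,-0.073],[-0.336,-0.378,-0.073],[-0.336,-0.378,-0.073],[-0.336,-0.378,-0.073],[-0.336,-0.378,-0.073],[-0.336,-0.378,-0.073],[-0.336,-0.378,-0.073],[-0.336,-0.378,-0.073],[-0.336,-0.378,-0.073],[-0.336,-0.378,-0.073],[-0.336,-0.378,-0.073],[-0.336,-0.378,-0.073],[-0.336,-0.378,-0.073]], "twist": [[0,0,1.832],[0,0,1.832],[0,0,1.832],[0,0,1.832],[0,0,1.832],[0,0,1.832],[0,0,1.832],[0,0,1.832],[0,0,1.832],[0,0,1.832],[0,0,1.832],[0,0,1.832],[0,0,1.832],[0,0,1.832]], "claw": [1,1,1,1,1,1,1,1,1,1,1,1,1,1]}}

```text
t: 12.42
eef_pos: [0.4106, -0.1492, 0.2809]
ee_rot: [0.966, 0.259, -0.0, 0.0]
wrist_force: [0.2, 0.3, 0.1]
opening: 0.0912
finger_force: 0.0
```

Run:
```python
from h import *
p=robot.capture("wrist"); save(p,"w3")
print("med",fit(p,.46,-.333,.045,.006,.02)); print("big",fit(p,.441,.081,.035,.05,.11))
for k in N:
    for r in robot.mark_of(k,p)[:2]: print(k,np.round(r["at"],3),round(r["p"],2),px(p,r["at"]))
plan((.441,.081,.2,90));
```

```text
med (628, array([ 0.4596, -0.3302]), 'r', np.float64(0.0316), 'z', array([0.0066, 0.0095, 0.0113]))
big (1893, array([0.4418, 0.0811]), 'r', np.float64(0.0202), 'z', array([0.0551, 0.0716, 0.0928]))
bottle_big_mid [0.435 0.087 0.048] 0.89 [137  39]
cast_mid [ 0.46  -0.046  0.008] 0.61 [265  84]
cup_wide [ 0.438 -0.197 -0.002] 0.53 [360 160]
cup_medium [ 0.46  -0.332  0.001] 0.71 [454 197]
cup_narrow [ 0.438 -0.197 -0.002] 0.59 [361 160]
cast_tray [ 0.439 -0.196 -0.005] 0.87 [360 159]
tape_roll [ 0.574 -0.411  0.001] 0.96 [556 153]
now 12.975 [ 0.4106 -0.1494  0.2811] yaw 30.0 z [ 0. -0. -1.]
[ 0.1416 -0.1843  0.081 ] [ 0.     0.    -1.047]
```

View pics/w3.png

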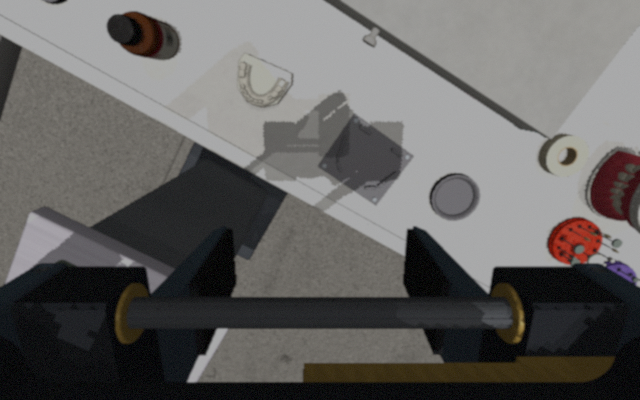

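Emit:
{"api": "move_arm", "payload": {"travel": [[0.142,-0.184,0.04],[0.142,-0.184,0.06],[0.142,-0.184,0.08],[0.142,-0.184,0.08],[0.142,-0.184,0.08],[0.142,-0.184,0.08],[0.142,-0.184,0.08],[0.142,-0.184,0.08]], "twist": [[0,0,-1.047],[0,0,-1.047],[0,0,-1.047],[0,0,-1.047],[0,0,-1.047],[0,0,-1.047],[0,0,-1.047],[0,0,-1.047]], "claw": [1,1,1,1,1,1,1,1]}}

```text
t: 13.98
eef_pos: [0.4416, 0.0808, 0.2011]
ee_rot: [0.708, 0.706, 0.0, 0.0]
wrist_force: [-0.1, 0.4, 0.4]
opening: 0.091
finger_force: 0.0
```

Run:
```python
from h import *
p=robot.capture("wrist")
print("big",fit(p,.441,.081,.035,.05,.11),"cap",fit(p,.441,.081,.035,.082,.11))
plan((.4418,.081,.022,90));
```

```text
big (1697, array([0.441 , 0.0844]), 'r', np.float64(0.0207), 'z', array([0.0582, 0.0718, 0.0928])) cap (762, array([0.4406, 0.0838]), 'r', np.float64(0.0129), 'z', array([0.0869, 0.0919, 0.093 ]))
now 14.025 [0.4416 0.0807 0.2011] yaw 89.9 z [ 0. -0. -1.]
[0.0003 0.0002 0.1791] [ 0.     0.    -0.002]
```

Emit:
{"api": "move_arm", "payload": {"travel": [[0.002,0,0.05],[0.002,0,0.1],[0.002,0,0.14],[0.002,0,0.165],[0.002,0,0.179],[0.002,0,0.179],[0.002,0,0.179],[0.002,0,0.179],[0.002,0,0.179],[0.002,0,0.179],[0.002,0,0.179],[0.002,0,0.179],[0.002,0,0.179],[0.002,0,0.179],[0.002,0,0.165],[0.002,0,0.12],[0.002,0,0.06],[0.002,0,0.0],[0.002,0,0.0]], "twist": [[0,0,0],[0,0,0],[0,0,0],[0,0,0],[0,0,0],[0,0,0],[0,0,0],[0,0,0],[0,0,0],[0,0,0],[0,0,0],[0,0,0],[0,0,0],[0,0,0],[0,0,0],[0,0,0],[0,0,0],[0,0,0],[0,0,0]], "claw": [1,1,1,1,1,1,0.2,0.2,0.2,0.2,0.2,0.2,0.2,0.2,0.2,0.2,0.2,0.2,0.2]}}

```text
t: 16.4
eef_pos: [0.4446, 0.0834, 0.2054]
ee_rot: [0.707, 0.707, 0.004, 0.003]
wrist_force: [-0.0, -0.5, -2.0]
opening: 0.0406
finger_force: 30.0
```

Run:
```python
from h import *
s=robot.get_state(); e=s["eef_pos"]; p=robot.capture("wrist")
print(e,"big",fit(p,e[0],e[1],.035,e[2]+.03,e[2]+.09),"cap",fit(p,e[0],e[1],.035,e[2]+.06,e[2]+.09))
plan((.4596,-.331,.15,90));
```

```text
[0.44455867 0.08339147 0.20543162] big (11788, array([0.4438, 0.0832]), 'r', np.float64(0.0317), 'z', array([0.2394, 0.2582, 0.2858])) cap (4231, array([0.4453, 0.0877]), 'r', np.float64(0.0312), 'z', array([0.2675, 0.2756, 0.292 ]))
now 16.45 [0.4425 0.083  0.2026] yaw 90.0 z [ 0.004  0.001 -1.   ]
[-0.4141  0.0169  0.0524] [ 0.004 -0.001  0.   ]
```

Emit:
{"api": "move_arm", "payload": {"travel": [[-0.05,0.002,0.0],[-0.11,0.004,0.0],[-0.17,0.007,0.0],[-0.23,0.01,0.01],[-0.29,0.013,0.03],[-0.35,0.016,0.05],[-0.4,0.017,0.08],[-0.414,0.017,0.11],[-0.414,0.017,0.14],[-0.414,0.017,0.16],[-0.414,0.017,0.168],[-0.414,0.017,0.172],[-0.414,0.017,0.172],[-0.414,0.017,0.172]], "twist": [[0,0,0],[0,0,0],[0,0,0],[0,0,0],[0,0,0],[0,0,0],[0,0,0],[0,0,0],[0,0,0],[0,0,0],[0,0,0],[0,0,0],[0,0,0],[0,0,0]], "claw": [0.2,0.2,0.2,0.2,0.2,0.2,0.2,0.2,0.2,0.2,0.2,0.2,0.2,0.2]}}

```text
t: 18.2
eef_pos: [0.459, -0.3314, 0.0298]
ee_rot: [0.707, 0.707, 0.0, 0.001]
wrist_force: [-0.5, -0.1, -0.7]
opening: 0.0412
finger_force: 30.0
```

Emit:
{"api": "move_arm", "payload": {"travel": [[0,0,0.001],[0,0,0.002],[0,0,0.003],[0,0,0.004],[0,0,0.004]], "twist": [[0,0,0],[0,0,0],[0,0,0],[0,0,0],[0,0,0]], "claw": [0.2,0.2,0.2,0.2,0.2]}}

```text
t: 18.82
eef_pos: [0.4585, -0.3311, 0.0251]
ee_rot: [0.707, 0.707, -0.0, 0.0]
wrist_force: [0.9, -0.2, -0.3]
opening: 0.0407
finger_force: 30.0
```

Emit:
{"api": "move_arm", "payload": {"travel": [[0,0,0.0005],[0,0,0.001],[0,0,0.0015],[0,0,0.0015]], "twist": [[0,0,0],[0,0,0],[0,0,0],[0,0,0]], "claw": [0.2,0.2,0.2,0.2]}}

```text
t: 19.32
eef_pos: [0.4586, -0.3312, 0.025]
ee_rot: [0.707, 0.707, 0.0, 0.0]
wrist_force: [-2.1, 1.7, 10.2]
opening: 0.041
finger_force: 30.0
```

Run:
```python
from h import *
p=robot.capture("scene"); c=cv2.cvtColor(p["image"][120:220,330:450],cv2.COLOR_RGB2BGR)
cv2.imwrite("pics/c2.png",cv2.resize(c,None,fx=5,fy=5,interpolation=cv2.INTER_CUBIC))
```

```text
(no output)
```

View pics/c2.png

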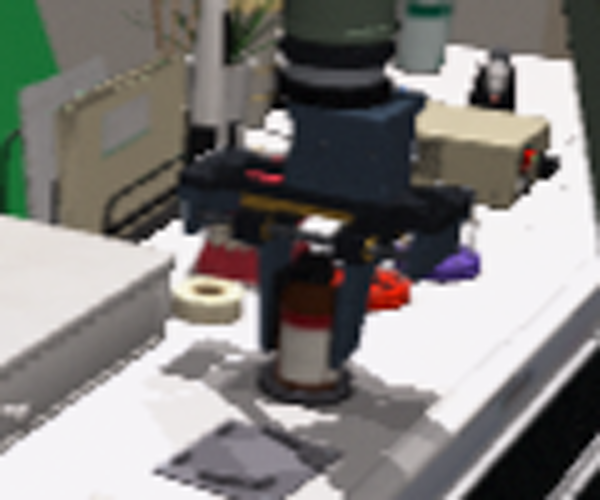

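The bottle stands upright in the medium cup at crop position (305,385), with floor contact at the expected height. I release it here.

Emit:
{"api": "move_arm", "payload": {"travel": [[0,0,-0.001],[0,0,-0.001],[0,0,-0.001],[0,0,-0.001],[0,0,-0.02],[0,0,-0.07],[0,0,-0.13],[0,0,-0.19],[0,0,-0.2],[0,0,-0.2]], "twist": [[0,0,0],[0,0,0],[0,0,0],[0,0,0],[0,0,0],[0,0,0],[0,0,0],[0,0,0],[0,0,0],[0,0,0]], "claw": [0.52,0.62,0.75,0.8,0.85,1,1,1,1,1]}}

```text
t: 20.62
eef_pos: [0.4584, -0.331, 0.2236]
ee_rot: [0.707, 0.707, 0.0, 0.0]
wrist_force: [0.6, 0.2, -0.5]
opening: 0.0915
finger_force: 0.0
```

Run:
```python
from h import *
p=robot.capture("wrist")
print("big",fit(p,.459,-.331,.035,.05,.12),"cap",fit(p,.459,-.331,.035,.085,.12),"cup",fit(p,.459,-.331,.045,.006,.02))
plan((.54,.33,.2,90));
```

```text
big (1524, array([ 0.4589, -0.3295]), 'r', np.float64(0.0206), 'z', array([0.0589, 0.0744, 0.0958])) cap (679, array([ 0.4585, -0.3302]), 'r', np.float64(0.0128), 'z', array([0.0891, 0.0948, 0.0961])) cup (634, array([ 0.4597, -0.3301]), 'r', np.float64(0.0316), 'z', array([0.0069, 0.0097, 0.0135]))
now 20.675 [ 0.4578 -0.3306  0.2221] yaw 90.0 z [-0.002  0.001 -1.   ]
[0.6606 0.0822 0.0229] [-0.002 -0.001 -0.   ]
```

Emit:
{"api": "move_arm", "payload": {"travel": [[0.69,0.122,0.02],[0.69,0.122,0.02],[0.69,0.122,0.02],[0.69,0.122,0.02],[0.69,0.122,0.02],[0.69,0.122,0.02],[0.69,0.122,0.02],[0.69,0.122,0.02],[0.69,0.122,0.02],[0.69,0.122,0.02],[0.69,0.122,0.02],[0.69,0.122,0.02],[0.69,0.122,0.02],[0.69,0.122,0.02],[0.69,0.122,0.02]], "twist": [[0,0,-1.57],[0,0,-1.57],[0,0,-1.57],[0,0,-1.57],[0,0,-1.57],[0,0,-1.57],[0,0,-1.57],[0,0,-1.57],[0,0,-1.57],[0,0,-1.57],[0,0,-1.57],[0,0,-1.57],[0,0,-1.57],[0,0,-1.57],[0,0,-1.57]], "claw": [1,1,1,1,1,1,1,1,1,1,1,1,1,1,1]}}

```text
t: 22.55
eef_pos: [0.5806, 0.3572, 0.2038]
ee_rot: [0.001, 1.0, -0.0, -0.0]
wrist_force: [-0.6, -0.6, -0.4]
opening: 0.0913
finger_force: 0.0
```

Run:
```python
from h import *
p=robot.capture("wrist")
print("small",fit(p,.579,.36,.03,.02,.08),"cap",fit(p,.579,.36,.03,.055,.08),"nar",fit(p,.438,.216,.035,.006,.02))
plan((.5795,.36,.016,180));
```

```text
small (746, array([0.5789, 0.3595]), 'r', np.float64(0.014), 'z', array([0.0286, 0.0472, 0.0627])) cap (284, array([0.5802, 0.3595]), 'r', np.float64(0.0087), 'z', array([0.0574, 0.0618, 0.0629])) nar (1022, array([0.4384, 0.2176]), 'r', np.float64(0.0247), 'z', array([0.0066, 0.0095, 0.0112]))
now 22.6 [0.5807 0.3574 0.204 ] yaw 179.9 z [ 0. -0. -1.]
[0.0013 0.0026 0.188 ] [-0.     0.    -0.003]
```

Emit:
{"api": "move_arm", "payload": {"travel": [[0.001,0.002,0.05],[0.001,0.002,0.1],[0.001,0.002,0.15],[0.001,0.002,0.175],[0.001,0.002,0.188],[0.001,0.002,0.188],[0.001,0.002,0.188],[0.001,0.002,0.188],[0.001,0.002,0.188],[0.001,0.002,0.188],[0.001,0.002,0.188],[0.001,0.002,0.188],[0.001,0.002,0.188],[0.001,0.002,0.188],[0.001,0.002,0.188],[0.001,0.002,0.175],[0.001,0.002,0.13],[0.001,0.002,0.09],[0.001,0.002,0.09]], "twist": [[0,0,0],[0,0,0],[0,0,0],[0,0,0],[0,0,0],[0,0,0],[0,0,0],[0,0,0],[0,0,0],[0,0,0],[0,0,0],[0,0,0],[0,0,0],[0,0,0],[0,0,0],[0,0,0],[0,0,0],[0,0,0],[0,0,0]], "claw": [1,1,0.8,0.7,0.7,0.6,0.1,0.1,0.1,0.1,0.1,0.1,0.1,0.1,0.1,0.1,0.1,0.1,0.1]}}

```text
t: 24.98
eef_pos: [0.5815, 0.3622, 0.1179]
ee_rot: [0.0, 1.0, 0.002, 0.003]
wrist_force: [0.1, -0.1, -0.1]
opening: 0.0268
finger_force: 30.0
```

Run:
```python
from h import *
plan((.4384,.2176,.025,180));
```

```text
now 24.975 [0.5815 0.3622 0.1179] yaw 180.0 z [ 0.007  0.004 -1.   ]
[ 0.1437 -0.1451  0.0913] [ 0.004  0.007 -0.001]
```

Emit:
{"api": "move_arm", "payload": {"travel": [[0.035,-0.036,0.0],[0.075,-0.076,0.0],[0.115,-0.116,0.01],[0.141,-0.142,0.03],[0.141,-0.142,0.055],[0.141,-0.142,0.075],[0.141,-0.142,0.084],[0.141,-0.142,0.088],[0.141,-0.142,0.09],[0.141,-0.142,0.09]], "twist": [[0,0,0],[0,0,0],[0,0,0],[0,0,0],[0,0,0],[0,0,0],[0,0,0],[0,0,0],[0,0,0],[0,0,0]], "claw": [0.1,0.1,0.1,0.1,0.1,0.1,0.1,0.1,0.1,0.1]}}

```text
t: 26.22
eef_pos: [0.4387, 0.2192, 0.0238]
ee_rot: [0.0, 1.0, 0.0, 0.0]
wrist_force: [-0.5, -1.1, -0.6]
opening: 0.027
finger_force: 30.0
```

Emit:
{"api": "move_arm", "payload": {"travel": [[0,-0.001,0.001],[0,-0.001,0.002],[0,-0.001,0.003],[0,-0.001,0.0035],[0,-0.001,0.0035]], "twist": [[0,0,0],[0,0,0],[0,0,0],[0,0,0],[0,0,0]], "claw": [0.1,0.1,0.1,0.1,0.1]}}

```text
t: 26.85
eef_pos: [0.4384, 0.218, 0.02]
ee_rot: [0.0, 1.0, -0.0, -0.0]
wrist_force: [0.5, 0.5, -0.3]
opening: 0.0263
finger_force: 30.0
```

Emit:
{"api": "move_arm", "payload": {"travel": [[0,0,0.0007],[0,0,0.0014],[0,0,0.002],[0,0,0.002]], "twist": [[0,0,0],[0,0,0],[0,0,0],[0,0,0]], "claw": [0.1,0.1,0.1,0.1]}}

```text
t: 27.35
eef_pos: [0.4386, 0.218, 0.0193]
ee_rot: [0.0, 1.0, 0.0, 0.0]
wrist_force: [-2.2, -1.4, 10.5]
opening: 0.0269
finger_force: 30.0
```

Emit:
{"api": "move_arm", "payload": {"travel": [[0,0,-0.001],[0,0,-0.001],[0,0,-0.001],[0,0,-0.001],[0,0,-0.001],[0,0,-0.02],[0,0,-0.07],[0,0,-0.13],[0,0,-0.19],[0,0,-0.2],[0,0,-0.2]], "twist": [[0,0,0],[0,0,0],[0,0,0],[0,0,0],[0,0,0],[0,0,0],[0,0,0],[0,0,0],[0,0,0],[0,0,0],[0,0,0]], "claw": [0.35,0.42,0.5,0.6,0.7,0.8,1,1,1,1,1]}}

```text
t: 28.72
eef_pos: [0.4383, 0.218, 0.218]
ee_rot: [0.0, 1.0, 0.0, 0.0]
wrist_force: [-0.1, -0.9, -0.8]
opening: 0.0912
finger_force: 0.0
```

Run:
```python
from h import *
p=robot.capture("wrist")
print("small",fit(p,.4385,.2178,.025,.02,.08),"cap",fit(p,.4385,.2178,.025,.058,.08),"nar",fit(p,.438,.216,.035,.006,.02))
plan((.45,-.12,.23,90));
```

```text
small (709, array([0.4375, 0.2175]), 'r', np.float64(0.014), 'z', array([0.0276, 0.0501, 0.0657])) cap (270, array([0.4383, 0.2174]), 'r', np.float64(0.0085), 'z', array([0.0609, 0.0648, 0.0662])) nar (596, array([0.4385, 0.2174]), 'r', np.float64(0.0246), 'z', array([0.0069, 0.0097, 0.0129]))
now 28.775 [0.4376 0.2176 0.2167] yaw 180.0 z [-0.002 -0.001 -1.   ]
[-0.0126 -0.3377 -0.0129] [-3.00e-03 -1.00e-03  1.57e+00]
```

Emit:
{"api": "move_arm", "payload": {"travel": [[-0.01,-0.428,-0.04],[-0.01,-0.428,-0.04],[-0.01,-0.428,-0.04],[-0.01,-0.428,-0.04],[-0.01,-0.428,-0.04],[-0.01,-0.428,-0.04],[-0.01,-0.428,-0.04],[-0.01,-0.428,-0.04],[-0.01,-0.428,-0.04],[-0.01,-0.428,-0.04],[-0.01,-0.428,-0.04],[-0.01,-0.428,-0.04]], "twist": [[0,0,1.57],[0,0,1.57],[0,0,1.57],[0,0,1.57],[0,0,1.57],[0,0,1.57],[0,0,1.57],[0,0,1.57],[0,0,1.57],[0,0,1.57],[0,0,1.57],[0,0,1.57]], "claw": [1,1,1,1,1,1,1,1,1,1,1,1]}}

```text
t: 30.28
eef_pos: [0.4479, -0.2097, 0.2576]
ee_rot: [0.707, 0.707, -0.0, -0.0]
wrist_force: [0.7, 0.5, -0.6]
opening: 0.0913
finger_force: 0.0
```

Run:
```python
from h import *
p=robot.capture("wrist"); c=cv2.cvtColor(p["image"],cv2.COLOR_RGB2BGR)
W=world(p)
def sel(x,y,r,z0,z1):
    m=(np.hypot(W[...,0]-x,W[...,1]-y)<r)&(W[...,2]>z0)&(W[...,2]<z1); return W[m]
for k,x,y,r,z0,z1 in [("cast",.46,-.042,.055,.005,.04),("walls",.44,-.2,.065,.0065,.02),("plate",.44,-.2,.075,.0018,.02)]:
    P=sel(x,y,r,z0,z1)[:,:2].astype(np.float32); (a,b),wh,an=cv2.minAreaRect(P*1000); print(k,len(P),a,b,wh,an,P.min(0),P.max(0))
# orthographic map 0.5mm/px : up=+x, left=+y
ok=(W[...,2]<.06)&(p["depth"]>0); im=np.zeros((180,560,3),np.uint8)
Q=W[ok]; I=((.53-Q[:,0])/.0005).astype(int); J=((.03-Q[:,1])/.0005).astype(int)
g=(I>=0)&(I<360)&(J>=0)&(J<640); im=np.zeros((360,640,3),np.uint8); im[I[g],J[g]]=c[ok][g]
im=cv2.dilate(im,np.ones((3,3),np.uint8)); cv2.imwrite("pics/o1.png",cv2.convertScaleAbs(im,alpha=1.5))
for k in ["cast_mid","cast_tray"]:
    for r in robot.mark_of(k,p)[:1]: print(k,np.round(r["at"],4),r["p"])
plan((.46,-.042,.2,90))
```

```text
cast 1925 459.97540283203125 -53.24721145629883 (54.159271240234375, 41.54148864746094) 1.0541002750396729 [ 0.4327582  -0.07374175] [ 0.4873388  -0.03203514]
walls 358 443.13970947265625 -202.04904174804688 (85.33218383789062, 63.812347412109375) 85.75479888916016 [ 0.4106327  -0.24505848] [ 0.47728294 -0.16008088]
plate 5294 437.48199462890625 -199.7142791748047 (143.34487915039062, 143.82501220703125) 40.77349090576172 [ 0.365088   -0.27213228] [ 0.5149163  -0.12532903]
cast_mid [ 0.4568 -0.0424  0.0057] 0.73
cast_tray [ 0.438  -0.1933 -0.003 ] 0.83
now 30.425 [ 0.4481 -0.2098  0.258 ] yaw 90.0 z [ 0. -0. -1.]
[0.1678 0.012  0.058 ] [0.    0.    0.001]
```

View pics/o1.png

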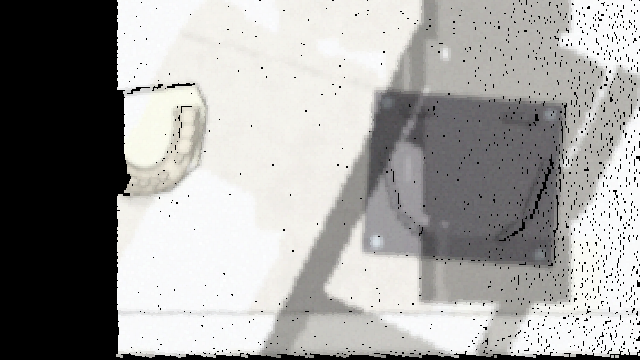

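Emit:
{"api": "move_arm", "payload": {"travel": [[0.06,0.005,0.02],[0.11,0.01,0.03],[0.145,0.012,0.05],[0.145,0.012,0.05],[0.145,0.012,0.05]], "twist": [[0,0,0],[0,0,0],[0,0,0],[0,0,0],[0,0,0]], "claw": [1,1,1,1,1]}}

```text
t: 31.05
eef_pos: [0.4605, -0.0655, 0.2086]
ee_rot: [0.707, 0.707, 0.0, 0.001]
wrist_force: [-0.3, 0.3, -0.2]
opening: 0.0916
finger_force: 0.0
```

```bash
cat >> h.py <<'E'
def outline(p,c,r,z0,z1,poly):
    "fit poly (local outline, m) to the convex hull of points seen; returns x,y,yaw deg"
    from scipy.optimize import least_squares
    W=world(p); m=(np.hypot(W[...,0]-c[0],W[...,1]-c[1])<r)&(W[...,2]>z0)&(W[...,2]<z1); P=W[m][:,:2]
    H=cv2.convexHull(P.astype(np.float32))[:,0]
    H=np.vstack([H[i]+(H[(i+1)%len(H)]-H[i])*t for i in range(len(H)) for t in np.linspace(0,1,8,endpoint=False)])
    def f(v):
        a=v[2]; L=(H-v[:2])@np.array([[np.cos(a),-np.sin(a)],[np.sin(a),np.cos(a)]])
        return [cv2.pointPolygonTest((poly*1e3).astype(np.float32),(float(q[0]*1e3),float(q[1]*1e3)),True) for q in L]
    s=least_squares(f,[c[0],c[1],0],loss="soft_l1",x_scale=[.01,.01,.2],diff_step=1e-3)
    return len(P),s.x[:2].round(4),np.degrees(s.x[2]).round(1),"rms mm",np.sqrt(np.mean(np.square(f(s.x)))).round(2)
E
python3 - <<'E'
from h import *
p=robot.capture("wrist"); c=cv2.cvtColor(p["image"],cv2.COLOR_RGB2BGR); W=world(p)
m=(np.hypot(W[...,0]-.46,W[...,1]+.042)<.055)&(W[...,2]>.006)&(W[...,2]<.04)
P=(W[m][:,:2]*1000).astype(np.float32); print(len(P),cv2.minAreaRect(P),P.min(0),P.max(0))
ok=(p["depth"]>0); Q=W[ok]; I=((.51-Q[:,0])/.00025).astype(int); J=((.02-Q[:,1])/.00025).astype(int)
g=(I>=0)&(I<400)&(J>=0)&(J<480); im=np.zeros((400,480,3),np.uint8); im[I[g],J[g]]=c[ok][g]
im=cv2.dilate(im,np.ones((4,4),np.uint8)); cv2.imwrite("pics/o2.png",cv2.convertScaleAbs(im,alpha=1.3))
poly=np.array([[.026,.034],[.026,-.034],[-.005,-.034],[-.026,-.01],[-.026,.01],[-.005,.034]])
print(outline(p,(.46,-.042),.055,.006,.04,poly))
plan((.46,-.042,.2,94))
E
```

```text
2569 ((458.5743408203125, -41.61941146850586), (52.41619873046875, 66.25415802001953), 7.448581695556641) [432.29684  -73.047325] [487.3995    -7.030582]
(2569, array([ 0.4583, -0.0413]), np.float64(7.1), 'rms mm', np.float64(1.53))
now 31.1 [ 0.4606 -0.0658  0.2087] yaw 90.0 z [ 0.001 -0.001 -1.   ]
[ 0.0238 -0.0006  0.0087] [ 0.001  0.001 -0.07 ]
```

View pics/o2.png

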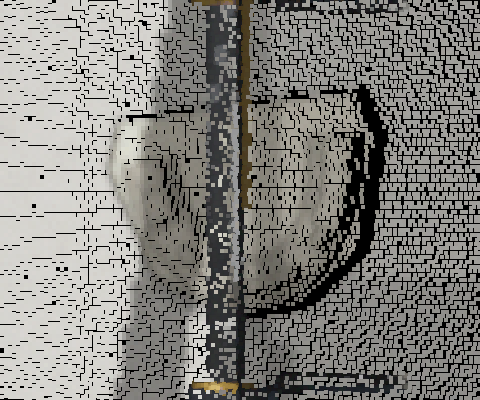

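Emit:
{"api": "move_arm", "payload": {"travel": [[0.0245,-0.0023,0.05],[0.0245,-0.0023,0.1],[0.0245,-0.0023,0.15],[0.0245,-0.0023,0.18],[0.0245,-0.0023,0.195],[0.0245,-0.0023,0.2],[0.0245,-0.0023,0.2],[0.0245,-0.0023,0.2],[0.0245,-0.0023,0.2],[0.0245,-0.0023,0.2],[0.0245,-0.0023,0.2],[0.0245,-0.0023,0.2],[0.0245,-0.0023,0.2],[0.0245,-0.0023,0.2]], "twist": [[0,0,-0.119],[0,0,-0.119],[0,0,-0.119],[0,0,-0.119],[0,0,-0.119],[0,0,-0.119],[0,0,-0.119],[0,0,-0.119],[0,0,-0.119],[0,0,-0.119],[0,0,-0.119],[0,0,-0.119],[0,0,-0.119],[0,0,-0.119]], "claw": [1,1,1,1,1,1,1,0.3,0.3,0.3,0.3,0.3,0.3,0.3]}}

```text
t: 32.85
eef_pos: [0.4578, -0.0405, 0.0082]
ee_rot: [0.664, 0.748, 0.0, 0.0]
wrist_force: [-0.7, -0.2, 3.3]
opening: 0.0511
finger_force: 30.0
```

Run:
```python
from h import *
plan((.4415,-.202,.1,85.8))
```

```text
now 32.85 [ 0.4578 -0.0405  0.0082] yaw 96.8 z [ 0. -0. -1.]
[-0.1585 -0.0353 -0.0918] [0.    0.    0.192]
```

Emit:
{"api": "move_arm", "payload": {"travel": [[0,0,-0.003],[0,0,-0.01],[0,0,-0.03],[0,0,-0.06],[0,0,-0.092],[0,0,-0.092],[0,0,-0.092],[0,0,-0.092]], "twist": [[0,0,0],[0,0,0],[0,0,0],[0,0,0],[0,0,0],[0,0,0],[0,0,0],[0,0,0]], "claw": [0.3,0.3,0.3,0.3,0.3,0.3,0.3,0.3]}}

```text
t: 33.85
eef_pos: [0.4568, -0.0404, 0.0989]
ee_rot: [0.664, 0.748, -0.001, -0.001]
wrist_force: [0.4, 0.0, -0.1]
opening: 0.0506
finger_force: 30.0
```

Run:
```python
from h import *
p=robot.capture("wrist"); save(p,"w5"); s=robot.get_state(); print(s["eef_pos"],s["opening"],s["wrist_force"])
q=robot.capture("scene"); X=px(q,s["eef_pos"]); print(X)
c=cv2.cvtColor(q["image"],cv2.COLOR_RGB2BGR)[X[1]-40:X[1]+40,X[0]-50:X[0]+50]; c=cv2.resize(c,(640,400)[:2],interpolation=cv2.INTER_CUBIC)
w=cv2.cvtColor(p["image"],cv2.COLOR_RGB2BGR)[100:350,150:500]; c=cv2.resize(c,(400,320)); w=cv2.resize(w,(400,286))
im=np.zeros((320,800,3),np.uint8); im[:,:400]=c; im[:286,400:]=w; cv2.imwrite("pics/c5.png",im)
W=world(p); e=s["eef_pos"]; m=(np.hypot(W[...,0]-e[0],W[...,1]-e[1])<.06)&(abs(W[...,2]-e[2]-.008)<.003)
plan((.4415,-.202,.06,85.8))
```

```text
[ 0.45692494 -0.04042911  0.09895831] 0.050873031134609684 [ 0.82395465  0.43520124 -1.06167429]
[350 201]
now 33.95 [ 0.4571 -0.0404  0.0991] yaw 96.8 z [-0.002  0.    -1.   ]
[-0.1586 -0.0346  0.0391] [-0.002 -0.     0.192]
```

View pics/c5.png

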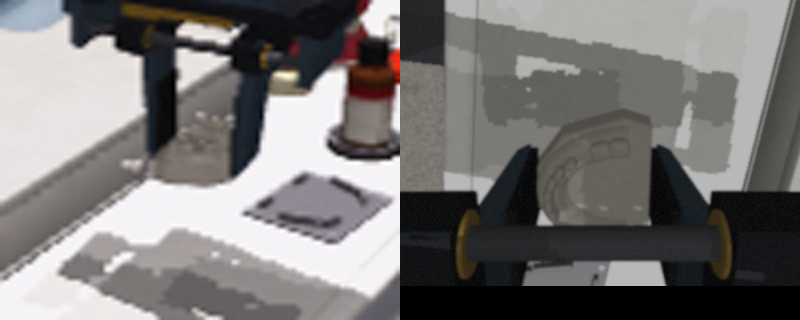

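Run:
```python
from h import *
for n,b in [("top",(340,400,215,265)),("scene",(350,410,195,230))]:
    p=robot.capture(n); g=cv2.imread(f"pics/{n}.png"); hs=g.max(2)
    x0,x1,y0,y1=b; s=hs[y0:y1,x0:x1]; t,m=cv2.threshold(s,0,255,cv2.THRESH_BINARY_INV+cv2.THRESH_OTSU)
    k,l,st,_=cv2.connectedComponentsWithStats(m); i=1+st[1:,4].argmax()
    v,u=np.nonzero(l==i); 
    r=(np.linalg.inv(p["mtx"])@np.stack([u+x0,v+y0,np.ones(len(u))])).T@p["R"]; C=-p["R"].T@p["t"]
    X=C+r*((.003-C[2])/r[:,2])[:,None]; print(n,len(u),t,cv2.minAreaRect((X[:,:2]*1e3).astype(np.float32)),X[:,:2].mean(0))
```

```text
top 920 161.0 ((441.5357666015625, -200.9403533935547), (98.18679809570312, 83.91194915771484), 85.68861389160156) [ 0.44107219 -0.20040369]
scene 377 175.0 ((440.2977294921875, -206.1530303955078), (103.04222106933594, 81.72525787353516), 85.61602783203125) [ 0.43944221 -0.20205111]
```

Emit:
{"api": "move_arm", "payload": {"travel": [[-0.04,-0.009,0.0],[-0.08,-0.018,0.0],[-0.12,-0.027,0.0],[-0.158,-0.035,0.02],[-0.158,-0.035,0.05],[-0.158,-0.035,0.068],[-0.158,-0.035,0.076],[-0.158,-0.035,0.076],[-0.158,-0.035,0.076]], "twist": [[0,0,0.05],[0,0,0.1],[0,0,0.15],[0,0,0.194],[0,0,0.194],[0,0,0.194],[0,0,0.194],[0,0,0.194],[0,0,0.194]], "claw": [0.3,0.3,0.3,0.3,0.3,0.3,0.3,0.3,0.3]}}

```text
t: 35.17
eef_pos: [0.4424, -0.2017, 0.0247]
ee_rot: [0.733, 0.68, 0.0, 0.001]
wrist_force: [-0.2, 0.6, -0.7]
opening: 0.0506
finger_force: 30.0
```

Run:
```python
from h import *
plan((.441,-.201,.0115,85.7))
p=robot.capture("wrist"); q=robot.capture("scene")
w=cv2.cvtColor(p["image"],cv2.COLOR_RGB2BGR)[100:350,150:500]; c=cv2.cvtColor(q["image"],cv2.COLOR_RGB2BGR)[170:240,335:422]
im=np.zeros((320,800,3),np.uint8); im[:,:400]=cv2.resize(c,(400,320),interpolation=cv2.INTER_CUBIC); im[:286,400:]=cv2.resize(w,(400,286)); cv2.imwrite("pics/c6.png",cv2.convertScaleAbs(im,alpha=1.4))
```

```text
now 35.175 [ 0.4424 -0.2017  0.0247] yaw 85.7 z [ 0.001 -0.001 -1.   ]
[ 0.0006 -0.0015  0.0132] [0.001 0.001 0.   ]
```

View pics/c6.png

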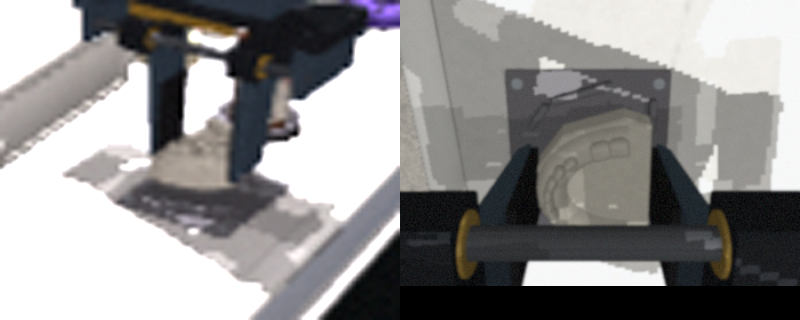

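Emit:
{"api": "move_arm", "payload": {"travel": [[0.0005,-0.002,0.0],[0.0005,-0.002,0.003],[0.0005,-0.002,0.006],[0.0005,-0.002,0.009],[0.0005,-0.002,0.011],[0.0005,-0.002,0.011]], "twist": [[0,0,0],[0,0,0],[0,0,0],[0,0,0],[0,0,0],[0,0,0]], "claw": [0.3,0.3,0.3,0.3,0.3,0.3]}}

```text
t: 36.02
eef_pos: [0.4397, -0.2008, 0.0128]
ee_rot: [0.733, 0.68, -0.0, -0.0]
wrist_force: [0.1, 0.8, -0.7]
opening: 0.0508
finger_force: 30.0
```

Emit:
{"api": "move_arm", "payload": {"travel": [[0,0,0.0005],[0,0,0.001],[0,0,0.0015],[0,0,0.0015]], "twist": [[0,0,0],[0,0,0],[0,0,0],[0,0,0]], "claw": [0.3,0.3,0.3,0.3]}}

```text
t: 36.52
eef_pos: [0.4398, -0.2009, 0.0116]
ee_rot: [0.733, 0.68, -0.0, 0.0]
wrist_force: [-0.0, 0.5, -1.4]
opening: 0.0506
finger_force: 30.0
```

Emit:
{"api": "move_arm", "payload": {"travel": [[0,0,0.0005],[0,0,0.001],[0,0,0.001],[0,0,0.001]], "twist": [[0,0,0],[0,0,0],[0,0,0],[0,0,0]], "claw": [0.3,0.3,0.3,0.3]}}

```text
t: 37.02
eef_pos: [0.4399, -0.2009, 0.0112]
ee_rot: [0.733, 0.68, 0.0, 0.0]
wrist_force: [-0.9, 0.2, 5.0]
opening: 0.0509
finger_force: 30.1
```

Emit:
{"api": "move_arm", "payload": {"travel": [[0,0,-0.0007],[0,0,-0.0007],[0,0,-0.0007],[0,0,-0.0007],[0,0,-0.003],[0,0,-0.02],[0,0,-0.07],[0,0,-0.13],[0,0,-0.19],[0,0,-0.19],[0,0,-0.19]], "twist": [[0,0,0],[0,0,0],[0,0,0],[0,0,0],[0,0,0],[0,0,0],[0,0,0],[0,0,0],[0,0,0],[0,0,0],[0,0,0]], "claw": [0.6,0.63,0.68,0.75,0.85,1,1,1,1,1,1]}}

```text
t: 38.4
eef_pos: [0.4392, -0.2006, 0.2001]
ee_rot: [0.733, 0.68, -0.0, -0.0]
wrist_force: [-0.7, -0.5, -0.8]
opening: 0.0912
finger_force: 0.0
```

Run:
```python
from h import *
s=robot.get_state(); print(s["eef_pos"],s["opening"])
p=robot.capture("wrist"); c=cv2.cvtColor(p["image"],cv2.COLOR_RGB2BGR)
poly=np.array([[.026,.034],[.026,-.034],[-.005,-.034],[-.026,-.01],[-.026,.01],[-.005,.034]])
print(outline(p,(.4405,-.201),.055,.0135,.04,poly))
W=world(p)
for z0,z1 in [(.013,.022),(.024,.04)]:
    m=(np.hypot(W[...,0]-.4405,W[...,1]+.201)<.045)&(W[...,2]>z0)&(W[...,2]<z1); P=W[m]
    A=np.c_[P[:,:2]-[.4405,-.201],np.ones(len(P))]; print(len(P),np.median(P[:,2]),np.percentile(P[:,2],98),np.linalg.lstsq(A,P[:,2],rcond=None)[0].round(4))
cv2.imwrite("pics/c7.png",cv2.convertScaleAbs(cv2.resize(c[60:260,170:470],(750,500),interpolation=cv2.INTER_CUBIC),alpha=1.6))
```

```text
[ 0.43921661 -0.200592    0.20009217] 0.09119034008785187
(2538, array([ 0.4408, -0.2027]), np.float64(-4.5), 'rms mm', np.float64(1.8))
1519 0.01875426503417 0.02155214592455247 [-0.012  -0.0093  0.0189]
826 0.0291234091048483 0.03300304413560749 [ 0.0772 -0.0308  0.0288]
```

View pics/c7.png

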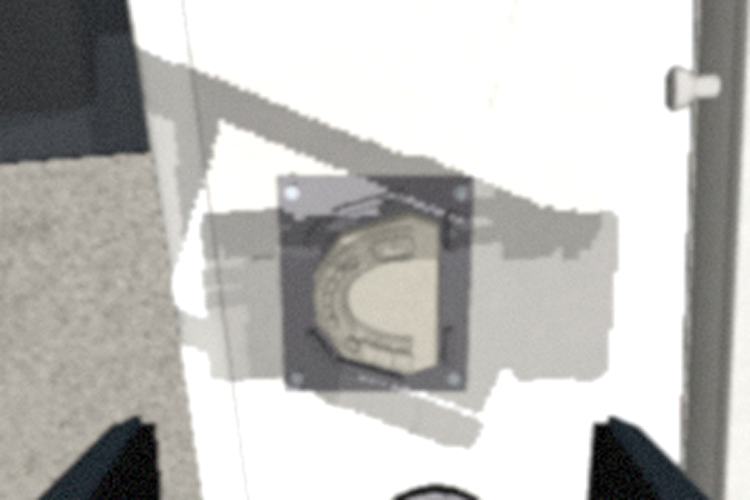

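The cast lies flat inside its tray outline at crop position (375,295). Its front points to the narrow side, and its base top is at 19 mm, so it is on the floor. Everything is released, so I hand in.

```bash
python3 -c "
from cell import robot
print(robot.finish_job())"
```

```text
the job is handed in; nothing more can be done
None
```

The blue-lidded jar, the brown bottle, the yellow bottle and the cast are each seated on the floor of their own holder and released, in the order asked; I left the carton and tape roll alone, and I handed the job in at about 38 s.

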